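# Feed a medallion to its mark with the sprung slide gauge

### The job

Clear the glaze jar out of the gauge's lane and stand it on the round cork mat. Then draw the sprung slide out by its upright tab until its pointer is level with the mark for the medallion that lies in the lane (the broad plate for the large medallion, the slim post for the small one), without overrunning it, pause there a moment, and ease the slide all the way back home without letting it snap, so that the medallion stays behind at the mark. Only the slide may move that medallion: keep the gripper off both medallions, and leave the spare medallion, the tool tin and the bowl where they are.

Things in the scene. Friction and masses are not known exactly. Their poses are not given: they have to be found in the camera images.
- gauge: feed gauge fixed to the table: plywood board, x -70 to 190, y -280 to 200 mm, top at z 15 mm. Origin: underside, on the lane's centre line; +y is the lane and pull direction. Rails 8 mm wide, 12 mm high, inner faces at x ±47 mm, y -155 to 190 mm, lane between. Grey spring housing x ±40, y -275 to -155 mm, top at z 55 mm. Spare medallion's place: near x 120, y -100 mm
- slide (a joint): pull of the sprung steel slide along the gauge's +y, in m: 0 = fully home, 0.125 = end stop. The spring pulls it home with about 2.2 N at 0 and 55 N/m more; let go, it snaps back, faster the farther out it is
- slide_tab (a point): middle of the top edge of the back face (towards the housing) of the slide's upright pull tab, z 77 mm; moves with the slide. Tab 44 mm wide (x), 8 mm thick (y), standing clear above z 37 mm. At home its back face is 70 mm from the housing; only the slide's rod (10 mm, top z 32 mm) crosses that gap, so closed fingers can go down behind the tab and push it along +y
- slide_pointer (a point): middle of the front edge of the slide's pusher bar and pointer arms, 20 mm ahead (+y) of the tab's back face. The arms (top z 35 mm) reach over both rails; this front edge is the pointer line and also the face that pushes the medallion. Level with a mark = same y in the gauge's frame
- slim_mark: slim steel post 8 mm thick, 40 mm high, on the board outside the rail at gauge x -63 mm: the mark for the small medallion. Origin on its axis at its foot; axes parallel to the gauge's
- broad_mark: broad upright steel plate, 20 mm wide (x), 4 mm thick (y), 30 mm high, on the board outside the other rail at gauge x +70 mm: the mark for the large medallion. Origin at the middle of its foot; axes parallel to the gauge's
- large_medallion: flat fired clay disc, 84 mm diameter, 10 mm thick; lies in the lane or at the spare place. Origin: centre of its underside
- small_medallion: flat fired clay disc, 60 mm diameter, 10 mm thick; lies in the other of the two places. Origin: centre of its underside
- jar: closed glaze jar, 56 mm diameter, 90 mm high, about 0.25 kg, standing on the board in the lane ahead of the medallion. Origin: centre of its underside
- mat: round cork mat, 90 mm diameter, 4 mm thick, fixed on the table beyond the open end of the lane. Origin: centre of its underside, on the table
- tin: aluminium tin 60 mm diameter, 100 mm high, with modelling tools sticking up to 160 mm (within 25 mm of its axis), loose on the board, on the +x side of the lane, beside the housing or near the open end; must stay. Origin: centre of its underside
- bowl: purple plastic bowl, 84 mm diameter, 50 mm high, loose on the board, on the +x side of the lane, beside the housing or near the open end; must stay. Origin: centre of its underside

How it is judged:
By the outcome, as a careful person would: the job done as asked, in the order asked, and still so for the second after the job is handed in, with the robot touching nothing.
It also fails if it takes over 59 s, if anything falls off the work surface, if the arm or the gripper's body presses on something with over 40 N, if the wrist force passes 120 N, or if a joint passes its speed limit or range.

### The arm

A 6-joint arm with a two-finger parallel gripper is mounted at the origin on the work surface. World frame = base frame: x ahead of the robot, y to its left, z up, the work surface at z = 0. Lengths are in mm, angles in rad, forces in N, time in s.
With the tool pointing down it reaches from about 275 to 750 mm from the base axis. Payload 10.2 kg.
Tool frame: the origin (TCP) lies at the very end of the fingers, on their centre line; the grasp point (between the pads) lies ctrl.grip_depth behind it (ctrl.grip_depth is the distance from the TCP to the grasp point, in mm); z points along the fingers, y is the direction in which the jaws open and shut (so a half turn about z gives the same grasp; the last joint's range is limited). The gripper opens to 85 mm and grips with 20 to 120 N. Pads are 22 mm wide; open, the fingers measure 114 mm over their backs; the gripper's body (76 mm by 85 mm) begins 54 mm behind the grasp point. The pads swing forward as they close: fully open they stand 13 mm farther back than shut.
Start: joints at [1.012, 0.313, 1.498, -0, 1.331, -0.223], TCP at [173.013, 495.679, 231.294] pointing down, gripper open.
Joint ranges: [-2.94, 2.94], [-0.97, 2.17], [0.19, 2.56], [-1.23, 4.37], [0.02, 3.11], [-2.88, 2.88]. Speed limits (rad/s): [2.39, 2.39, 3.01, 3.14, 3.14, 3.14].

### API

Orientations are given as a unit quaternion [w, x, y, z].
In Python, from rig import telemetry, eyes, ctrl, nets gives the robot as it stands. The module is installed in compiled form; this text tells all that it offers.
- The arm moves only by the tool drive_tool, never from a script. Its argument "series" is text: rows parted by semicolons, each of 7 numbers parted by spaces: the shift along the tool's x, y, z normalised to -1 to 1, where 1 is 0.12 m, then the turn, a rotation vector about the tool's x, y, z normalised to -1 to 1, where 1 is 0.5 rad, then the opening, from 0 (shut) to 1 (fully open). In form: tx ty tz wx wy wz hand; .... A call has 1 to 20 rows; each row is the pose to reach, as a shift and turn from the pose measured when the call began, along the tool's axes at that moment; what a row does not reach only later rows make up. A row lasts 1/10 s, in which the tool goes at most 50 mm and 8.59 degrees, less where a joint would pass 70% of its speed; a pose out of reach is approached as far as the arm can. A call with a number of a shift or a turn outside -1 to 1 is refused whole. A call with a gripper value outside its range is refused whole. The fingers move at their own pace and stop on an object; "newtons" is the grip in N (left out, the last holds). Time passes only in rows, so rows that repeat a pose let the fingers close. It gives the time, the measured TCP pose, the force and the opening at its end, in the units of the state.
- telemetry.sense(): the state, without advancing time (a new reading comes with each control period).
- eyes.capture(name): name is "scene" or "top"; returns a dict with "frame" (420x560x3 uint8, red, green, blue), "fx", "fy", "cx", "cy" (pixels), "view" (4x4, takes a point from world to camera coordinates). Camera axes: x right, y up, looking along -z (the intrinsics and any distortion apply to the point x, -y, -z); pixel columns grow to the right and rows downward; lengths in mm; the calibration is good to about 2 mm. A picture is of the moment at which its call begins. There is no depth.
- ctrl.finish_job(): hands the job in, once; it reports no verdict.
Trained networks look in a picture, given as the dict that the camera call returned (one of the last four; its "shot" number tells which), for a name from the list of things; names that differ only in an ending like _2 or _b are one class to them, and where a whole thing is asked for, a point or a joint stands for the part that bears it (a point fixed in the world has none). Each returns a list of dicts, best first, with "confidence" (0 to 1); they miss things now and then, are a little off and sometimes report something else, mostly with a low value. They report only what shows in the picture. A call takes as long as a camera call.
- nets.spot_in(name, picture): "rect" ([left, top, right, bottom] in pixels, round what is visible of it).
The state is a dict: "time_s": time; "joints": joint angles; "dq": joint speeds; "tau": joint torques, N m; "eef_pos": TCP position; "ee_rot": TCP orientation; "force": force on the tool from outside, world axes, zero at the start; "wrist_torque": the same for the moment, N m; "grip_width": opening from 0.0 (shut) to 1.0 (fully open).
Only numpy, scipy, OpenCV 4.12 (cv2) and the standard library are available. Lean on these libraries where they do the work, as an engineer would, in place of code of your own. Each camera call takes 0.05 s, during which the arm holds its last target. There are 200 camera calls.

## Working session

There is one attempt and no reset: what is moved stays moved. The work goes in short steps, Python scripts to look and compute and a tool call to move; the robot and the scene stay as the last step left them, time stands still between calls to the robot, and variables do not carry over. Pictures are saved under pics/ and viewed, about 8 in all and at most 12, crops included, and the job is handed in when it is done.

Besides the shell and the picture viewer there is one more tool, called after "Call:" as name(argument=value, ...) on one line, values as JSON. drive_tool: Moves the arm, as the interface text tells. Scaled input: -1 to 1 covers 0.12 m each way for a shift and 0.5 rad each way for a turn. Its arguments: {"type":"object","properties":{"series":{"type":"string"},"newtons":{"type":"number"}},"required":["series"]}

```bash
mkdir -p pics
python3 - <<'E'
from rig import telemetry, eyes, ctrl, nets
import cv2,pickle
print(telemetry.sense(), ctrl.grip_depth)
for n in ("scene","top"):
    p=eyes.capture(n); print(n,p["fx"],p["fy"],p["cx"],p["cy"],[k for k in p]); print(p["view"].round(3).tolist())
    cv2.imwrite(f"pics/{n}0.png",p["frame"][:,:,::-1]); pickle.dump(p,open(n+"0.pkl","wb"))
    for t in "slide_tab slim_mark broad_mark large_medallion small_medallion jar mat tin bowl gauge".split():
        print(t,[( [round(float(v)) for v in d["rect"]],round(d["confidence"],2)) for d in nets.spot_in(t,p)[:2]])
E
```

```text
{'time_s': 0.0, 'joints': array([ 1.01161130e+00,  3.13446561e-01,  1.49843543e+00,  2.81928816e-06,
        1.33099916e+00, -2.23391963e-01]), 'dq': array([ 0.00066247, -0.0006008 , -0.00074812,  0.00119651,  0.00024411,
        0.00123532]), 'tau': array([-2.37495202e-03, -4.12262893e+01, -2.59735715e+01, -3.71856750e-04,
        4.25237522e-03, -6.06643584e-05]), 'eef_pos': array([172.8644834 , 495.45337823, 230.73745728]), 'ee_rot': array([-2.46968772e-04,  1.67109125e-01,  9.85938196e-01, -5.95032478e-04]), 'force': array([-0.02407152,  0.84809071, -0.58673984]), 'wrist_torque': array([ 0.04356968,  0.05483712, -0.04280122]), 'grip_width': 1.0012312978100602} 18.700000000000003
scene 503.1042708309666 503.1042708309666 278.3311128065491 203.4336816672018 ['frame', 'fx', 'fy', 'cx', 'cy', 'view', 'shot']
[[-0.378, 0.926, 0.014, 204.222], [-0.607, -0.259, 0.752, 282.367], [0.699, 0.276, 0.66, -1317.964], [0.0, 0.0, 0.0, 1.0]]
slide_tab [([237, 166, 286, 209], 0.86), ([284, 226, 295, 242], 0.52)]
slim_mark [([317, 181, 319, 192], 0.58)]
broad_mark [([238, 170, 288, 208], 0.72)]
lar
[... 247 characters left out ...]
 209], 0.82)]
gauge [([123, 138, 413, 339], 0.55)]
top 530.7959513115594 530.7959513115594 275.43412584506376 204.63301679983437 ['frame', 'fx', 'fy', 'cx', 'cy', 'view', 'shot']
[[0.022, -1.0, -0.006, 24.055], [0.992, 0.021, 0.125, -572.582], [-0.125, -0.009, 0.992, -1173.907], [0.0, 0.0, 0.0, 1.0]]
slide_tab [([303, 220, 344, 267], 0.67), ([312, 181, 350, 218], 0.23)]
slim_mark []
broad_mark [([277, 203, 278, 212], 0.51)]
large_medallion [([314, 179, 350, 218], 0.92)]
small_medallion [([302, 221, 344, 265], 0.61)]
jar [([214, 208, 239, 232], 0.94), ([303, 218, 343, 267], 0.57)]
mat [([138, 199, 176, 235], 0.7)]
tin [([221, 146, 254, 184], 0.83)]
bowl [([364, 189, 404, 230], 0.69)]
gauge []
```

Run:
```python
import cv2
a=cv2.imread("pics/top0.png")[120:320,120:430]; cv2.imwrite("pics/t0c.png",cv2.resize(a,None,fx=2.58,fy=2.58,interpolation=cv2.INTER_CUBIC))
a=cv2.imread("pics/scene0.png")[120:350,110:490]; cv2.imwrite("pics/s0c.png",cv2.resize(a,None,fx=2.1,fy=2.1,interpolation=cv2.INTER_CUBIC))
```

```text
(no output)
```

View pics/t0c.png

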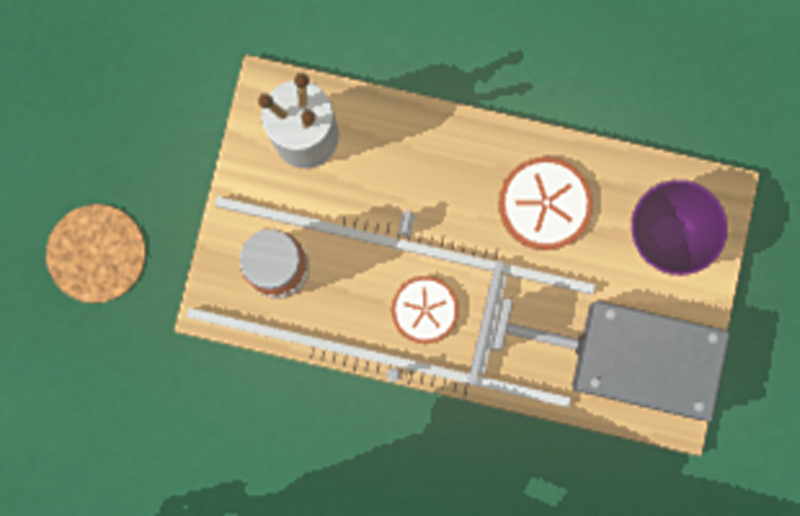

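View pics/s0c.png

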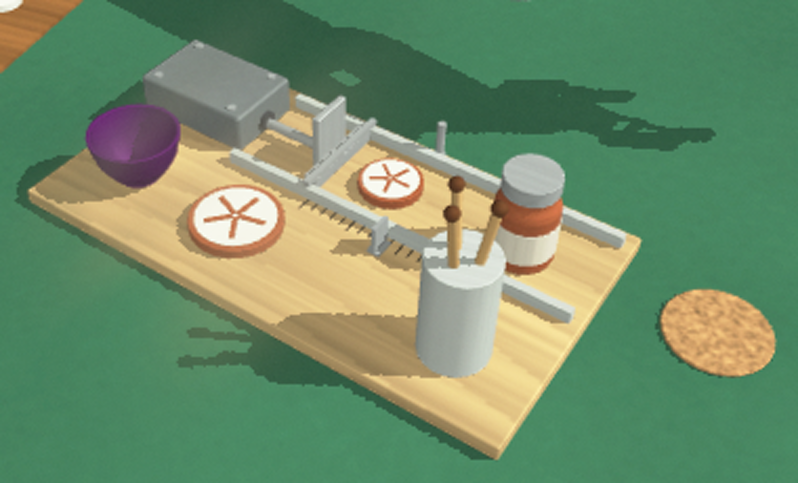

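Small medallion lies in the lane, so the slim post is the mark. The jar is in the lane near (273,262) in the top crop and the mat is at (96,253). The tin is at the open end and the bowl by the housing. Next I fit the gauge pose.

```bash
cat > h.py <<'E'
import numpy as np, pickle
from scipy.optimize import least_squares
def proj(p,X):
    c=np.asarray(X)@p["view"][:3,:3].T+p["view"][:3,3]
    return np.stack([p["fx"]*c[...,0]/-c[...,2]+p["cx"], p["fy"]*-c[...,1]/-c[...,2]+p["cy"]],-1)
def ray(p,uv,z):
    R,t=p["view"][:3,:3],p["view"][:3,3]
    d=R.T@np.array([(uv[0]-p["cx"])/p["fx"],-(uv[1]-p["cy"])/p["fy"],-1]); o=-R.T@t
    return o+d*(z-o[2])/d[2]
def g2w(g,X):
    X=np.asarray(X,float);c,s=np.cos(g[2]),np.sin(g[2])
    return np.stack([g[0]+c*X[...,0]-s*X[...,1],g[1]+s*X[...,0]+c*X[...,1],X[...,2]],-1)
def w2g(g,P):
    c,s=np.cos(g[2]),np.sin(g[2]);d=np.asarray(P)[:2]-g[:2]
    return np.array([c*d[0]+s*d[1],-s*d[0]+c*d[1],P[2]])
T=lambda u,v:(u/2.58+120,v/2.58+120)
S=lambda u,v:(u/2.1+110,v/2.1+120)
E
python3 - <<'E'
from h import *
t=pickle.load(open("top0.pkl","rb"));s=pickle.load(open("scene0.pkl","rb"))
B=[(190,200,15),(-70,200,15),(190,-280,15),(-70,-280,15)]
bt=[T(245,56),T(177,331),T(758,172),T(702,455)]
bs=[S(498,457),S(640,239),S(30,193)]; Bs=[B[0],B[1],B[2]]
Rt=[(51,190,27),(-51,190,27)]; rt=[T(218,202),T(188,313)]; rs=[S(572,314),S(622,241)]
def f(g,full=1):
    r=[proj(t,g2w(g,B))-bt,proj(t,g2w(g,Rt))-rt,proj(s,g2w(g,Bs))-bs,proj(s,g2w(g,Rt))-rs]
    return np.concatenate(r)
o=least_squares(lambda g:f(g).ravel(),[450,0,0.2],loss="soft_l1",x_scale=[100,100,1]);g=o.x
print(g,f(g).round(1).tolist()); np.save("g.npy",g)
print("jar",w:=ray(t,T(273,260),105),w2g(g,w))
w=ray(s,S(533,172),105);print("jar scene",w,w2g(g,w))
for n,w in (("mat",ray(t,T(96,253),4)),("mat s",ray(s,S(718,332),4)),("small",ray(t,T(426,309),25)),("small s",ray(s,S(391,182),25)),
 ("tab top t",ray(t,T(504,323),77)),("tab s L",ray(s,S(315,110),77)),("tab s R",ray(s,S(346,97),77)),("post top s",ray(s,S(441,124),55)),("post top t",ray(t,T(394,373),55)),
 ("tin",ray(t,T(297,116),115)),("ptr upper t",ray(t,T(497,265),35)),("ptr lower t",ray(t,T(473,381),35))): print(n,w.round(1),w2g(g,w).round(1))
E
```

```text
[ 4.97313820e+02  2.85066751e+01 -2.07788587e-01] [[-1.0, -1.5], [-2.0, -0.4], [0.3, -0.8], [-0.6, -0.2], [-1.6, -1.0], [-0.9, -0.8], [-0.5, -4.2], [-0.0, -1.0], [-2.6, -2.0], [-0.4, -2.2], [0.4, -2.8]]
jar [526.14673768 141.37994301 105.        ] [  4.92734062 116.39344082 105.        ]
jar scene [528.30929541 147.43486428 105.        ] [  5.79427124 122.76424601 105.        ]
mat [538.4 312.2   4. ] [-18.3 286.    4. ]
mat s [542.6 317.1   4. ] [-15.2 291.7   4. ]
small [493.   12.8  25. ] [ -1.  -16.3  25. ]
small s [498.3  18.8  25. ] [ 3.  -9.3 25. ]
tab top t [479.6 -52.8  77. ] [ -0.6 -83.2  77. ]
tab s L [490.1 -58.7  77. ] [ 10.9 -86.8  77. ]
tab s R [461.5 -40.7  77. ] [-20.8 -75.1  77. ]
post top s [437.9  43.6  55. ] [-61.2   2.5  55. ]
post top t [435.8  39.4  55. ] [-62.4  -2.   55. ]
tin [646.1 124.4 115. ] [125.8 124.6 115. ]
ptr upper t [532.5 -48.8  35. ] [ 50.4 -68.4  35. ]
ptr lower t [430.7 -29.3  35. ] [-53.3 -70.3  35. ]
```

Call:
drive_tool(series="-0.94 -0.45 0 0 0 0 1; -0.94 -0.45 0 0 0 0 1; -0.94 -0.45 0 0 0 0 1", newtons=40)

```text
time_s: 1.4
eef_pos: [263.4, 405.5, 231.3]
ee_rot: [0.0, 0.168, 0.986, -0.0]
force: [-0.1, 0.8, -0.7]
grip_width: 0.997
```

Call:
drive_tool(series="-0.94 -0.45 0 0 0 0 1; -0.94 -0.45 0 0 0 0 1; -0.94 -0.45 0 0 0 0 1")

```text
time_s: 1.7
eef_pos: [353.9, 315.0, 231.5]
ee_rot: [0.001, 0.169, 0.986, -0.0]
force: [0.8, 0.4, -0.1]
grip_width: 0.999
```

Call:
drive_tool(series="-0.94 -0.45 0 0 0 0 1; -0.94 -0.45 0 0 0 0 1; -0.94 -0.45 0 0 0 0 1; -0.94 -0.45 0 0 0 0 1")

```text
time_s: 2.1
eef_pos: [444.2, 224.2, 231.4]
ee_rot: [0.001, 0.171, 0.985, -0.0]
force: [0.4, 1.2, 0.1]
grip_width: 1.004
```

```bash
cat >> h.py <<'E'
def rel(target,yaw=0):
    from rig import telemetry
    from scipy.spatial.transform import Rotation as R
    s=telemetry.sense();q=s["ee_rot"];M=R.from_quat([q[1],q[2],q[3],q[0]])
    v=M.inv().apply(np.array(target)-s["eef_pos"])/120
    y=M.as_matrix()[:2,1];print("t",round(s["time_s"],2),"pos",s["eef_pos"].round(1),"F",s["force"].round(1),"w",round(s["grip_width"],3),"rel",v.round(3),"toolY ang",round(float(np.arctan2(y[1],y[0])),4))
E
python3 -c "
from h import *
rel([527,144,231]);rel([527,144,61])"
```

```text
t 2.1 pos [444.2 224.2 231.4] F [0.4 1.2 0.1] w 1.004 rel [-0.874 -0.397  0.005] toolY ang 1.2272
t 2.1 pos [444.2 224.2 231.4] F [0.4 1.2 0.1] w 1.004 rel [-0.872 -0.396  1.421] toolY ang 1.2272
```

Call:
drive_tool(series="-0.87 -0.4 0 0 0 -0.27 1; -0.87 -0.4 0 0 0 -0.27 1; -0.87 -0.4 0 0 0 -0.27 1; -0.87 -0.4 0.4 0 0 -0.27 1; -0.87 -0.4 0.5 0 0 -0.27 1; -0.87 -0.4 0.5 0 0 -0.27 1")

```text
time_s: 2.7
eef_pos: [525.0, 144.6, 170.4]
ee_rot: [-0.001, 0.104, 0.995, -0.001]
force: [-0.8, -0.4, 0.3]
grip_width: 1.001
```

```bash
python3 -c "
from h import *
from rig import eyes
import cv2
p=eyes.capture('scene');cv2.imwrite('pics/s1.png',cv2.resize(p['frame'][60:350,150:500,::-1],None,fx=2,fy=2))
rel([527,144,61])"
```

```text
t 2.75 pos [526.  144.6 172.2] F [-0.5  0.5  0.4] w 1.001 rel [-0.008 -0.003  0.927] toolY ang 1.3633
```

View pics/s1.png

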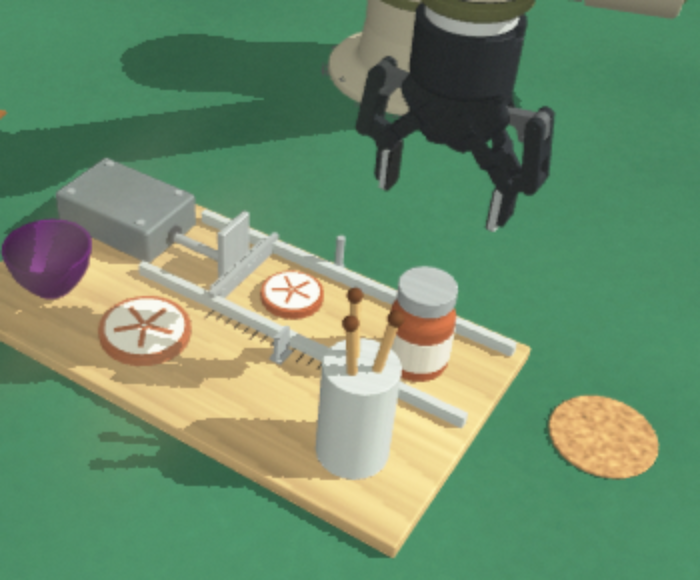

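The open gripper is centred over the jar (jar lid near (427,290), fingers either side along the lane). I descend and grip.

Call:
drive_tool(series="0 0 0.3 0 0 0 1; 0 0 0.6 0 0 0 1; 0 0 0.9 0 0 0 1; 0 0 0.93 0 0 0 1; 0 0 0.93 0 0 0 1; 0 0 0.93 0 0 0 0; 0 0 0.93 0 0 0 0; 0 0 0.93 0 0 0 0; 0 0 0.93 0 0 0 0; 0 0 0.93 0 0 0 0; 0 0 0.93 0 0 0 0; 0 0 0.93 0 0 0 0; 0 0 0.93 0 0 0 0", newtons=40)

```text
time_s: 4.05
eef_pos: [527.6, 144.9, 63.1]
ee_rot: [0.003, 0.104, 0.995, 0.0]
force: [-0.3, 2.1, 10.5]
grip_width: 0.628
```

```bash
python3 -c "
from h import *
rel([540.5,314.5,110])"
```

```text
t 4.05 pos [527.6 144.9  63.1] F [-0.3  2.1 10.5] w 0.628 rel [ 0.184  1.406 -0.391] toolY ang 1.3634
```

Call:
drive_tool(series="0 0 -0.2 0 0 0 0; 0 0 -0.4 0 0 0 0; 0 0.3 -0.5 0 0 0 0; 0.05 0.6 -0.5 0 0 0 0; 0.1 0.85 -0.5 0 0 0 0; 0.1 0.9 -0.5 0 0 0 0; 0.1 0.9 -0.5 0 0 0 0")

```text
time_s: 4.75
eef_pos: [537.5, 253.7, 123.3]
ee_rot: [0.003, 0.103, 0.995, -0.0]
force: [-0.4, -0.5, -3.8]
grip_width: 0.627
```

```bash
python3 -c "
from h import *
rel([540.5,314.5,60])"
```

```text
t 4.75 pos [537.5 253.7 123.3] F [-0.4 -0.5 -3.8] w 0.627 rel [0.082 0.501 0.527] toolY ang 1.3649
```

Call:
drive_tool(series="0.04 0.25 0 0 0 0 0; 0.08 0.5 0.1 0 0 0 0; 0.08 0.5 0.3 0 0 0 0; 0.08 0.5 0.45 0 0 0 0; 0.08 0.5 0.45 0 0 0 0; 0.08 0.5 0.45 0 0 0 0")

```text
time_s: 5.35
eef_pos: [541.2, 313.5, 70.0]
ee_rot: [0.003, 0.103, 0.995, -0.0]
force: [1.1, 0.9, -2.4]
grip_width: 0.623
```

```bash
python3 -c "
from h import *
from rig import eyes
import cv2
p=eyes.capture('scene');cv2.imwrite('pics/s2.png',cv2.resize(p['frame'][100:350,200:520,::-1],None,fx=2,fy=2))
rel([540.5,314.5,53])"
```

```text
t 5.4 pos [541.5 313.8  70.6] F [-0.1  0.3 -3.4] w 0.627 rel [0.011 0.004 0.147] toolY ang 1.364
```

View pics/s2.png

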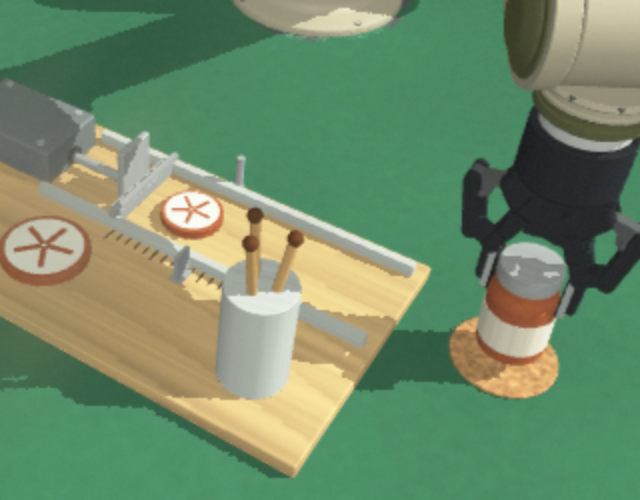

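Run:
```python
from h import *
import cv2
s=pickle.load(open("scene0.pkl","rb"))
im=cv2.imread("pics/s2.png");a=np.linspace(0,6.3,60)
def ring(c,r,z,col):
    X=np.c_[c[0]+r*np.cos(a),c[1]+r*np.sin(a),a*0+z];uv=((proj(s,X)-[200,100])*2).round().astype(int)
    cv2.polylines(im,[uv.reshape(-1,1,2)],False,col,1)
c=(541.5,313.8)
ring(c,28,22.5,(255,0,0));ring(c,28,112.5,(255,0,0));ring((540.5,314.5),45,4,(0,255,255))
cv2.imwrite("pics/s2o.png",cv2.resize(im[200:440,400:640],None,fx=2.4,fy=2.4))
```

```text
(no output)
```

View pics/s2o.png

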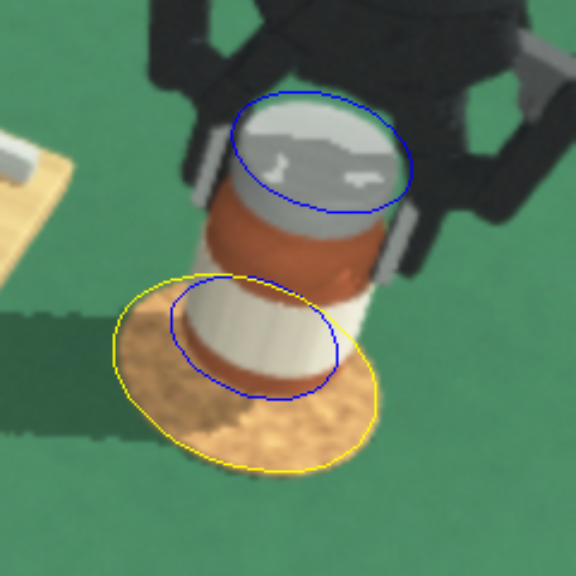

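Call:
drive_tool(series="0.01 -0.02 0.04 0 0 0 0; 0.01 -0.03 0.08 0 0 0 0; 0.01 -0.03 0.11 0 0 0 0; 0.01 -0.03 0.13 0 0 0 0; 0.01 -0.03 0.145 0 0 0 0; 0.01 -0.03 0.145 0 0 0 0")

```text
time_s: 6.0
eef_pos: [539.6, 310.5, 52.9]
ee_rot: [0.003, 0.103, 0.995, 0.0]
force: [-0.3, 0.2, -2.3]
grip_width: 0.626
```

Call:
drive_tool(series="0 0 0.01 0 0 0 0; 0 0 0.02 0 0 0 0; 0 0 0.02 0 0 0 0")

```text
time_s: 6.3
eef_pos: [540.5, 310.6, 52.2]
ee_rot: [0.005, 0.103, 0.995, 0.0]
force: [-2.1, -1.4, 7.6]
grip_width: 0.625
```

Contact made: force is +7.6 N. I release slowly, let it settle and rise straight up.

Call:
drive_tool(series="0 0 0 0 0 0 0.66; 0 0 0 0 0 0 0.7; 0 0 0 0 0 0 0.8; 0 0 0 0 0 0 1; 0 0 0 0 0 0 1; 0 0 0 0 0 0 1; 0 0 0 0 0 0 1; 0 0 -0.2 0 0 0 1; 0 0 -0.5 0 0 0 1; 0 0 -0.8 0 0 0 1; 0 0 -1 0 0 0 1; 0 0 -1 0 0 0 1")

```text
time_s: 7.5
eef_pos: [540.7, 311.1, 176.1]
ee_rot: [0.008, 0.103, 0.995, 0.002]
force: [0.4, 0.3, -0.2]
grip_width: 0.999
```

Run:
```python
from h import *
from rig import eyes
import cv2
p=eyes.capture('scene');t=eyes.capture('top')
pickle.dump(p,open("scene1.pkl","wb"));pickle.dump(t,open("top1.pkl","wb"))
im=np.hstack([cv2.resize(p['frame'][210:330,390:500,::-1],None,fx=3,fy=3,interpolation=2),cv2.resize(t['frame'][200:320,230:350,::-1],None,fx=3,fy=3,interpolation=2)])
cv2.imwrite('pics/s3.png',im)
g=np.load("g.npy");w=g2w(g,[0,-81,0]);rel([w[0],w[1],170])
```

```text
t 7.6 pos [539.2 310.6 172. ] F [-0.7  0.1 -1.1] w 0.994 rel [-0.139 -3.047  0.012] toolY ang 1.3643
```

View pics/s3.png

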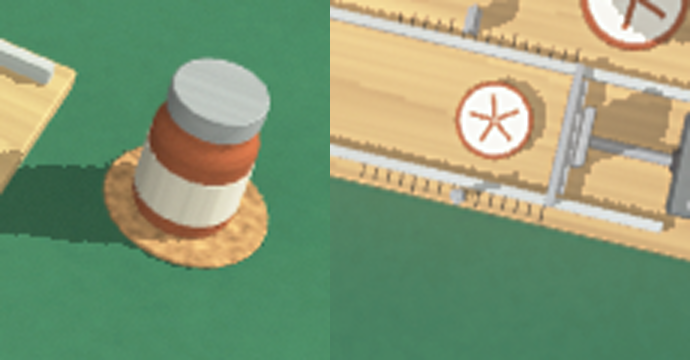

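Jar stands upright inside the mat; pointer is home. I now move above the tab.

Call:
drive_tool(series="-0.05 -1 -0.1 0 0 0 0.6; -0.05 -1 -0.1 0 0 0 0.6; -0.05 -1 -0.1 0 0 0 0.6; -0.05 -1 -0.1 0 0 0 0.6")

```text
time_s: 8.0
eef_pos: [519.9, 189.6, 182.9]
ee_rot: [0.004, 0.105, 0.995, 0.0]
force: [-0.2, 0.2, -0.3]
grip_width: 0.597
```

Call:
drive_tool(series="-0.05 -1 0.1 0 0 0 0.6; -0.05 -1 0.1 0 0 0 0.6; -0.05 -1 0.1 0 0 0 0.6; -0.05 -1 0.1 0 0 0 0.6")

```text
time_s: 8.4
eef_pos: [500.4, 69.5, 169.5]
ee_rot: [0.002, 0.106, 0.994, -0.0]
force: [-0.6, 0.4, 0.2]
grip_width: 0.599
```

Run:
```python
from h import *
g=np.load("g.npy");t=pickle.load(open("top1.pkl","rb"))
print("post",w2g(g,ray(t,(273,265),55)),"ptr",w2g(g,ray(t,(303,268),35)))
w=g2w(g,[0,-81,0]);rel([w[0],w[1],110]);rel([w[0],w[1],50])
```

```text
post [-63.19449565  -2.84056321  55.        ] ptr [-54.17377121 -69.74325569  35.        ]
t 8.4 pos [500.4  69.5 169.5] F [-0.6  0.4  0.2] w 0.599 rel [-0.048 -1.014  0.496] toolY ang 1.3584
t 8.4 pos [500.4  69.5 169.5] F [-0.6  0.4  0.2] w 0.599 rel [-0.046 -1.014  0.996] toolY ang 1.3584
```

Call:
drive_tool(series="-0.05 -1 0 0 0 0 0.6; -0.05 -1 0 0 0 0 0.6; -0.05 -1 0 0 0 0 0.6; -0.05 -1 0.2 0 0 0 0.6; -0.05 -1 0.5 0 0 0 0.6; -0.05 -1 0.5 0 0 0 0.6")

```text
time_s: 9.0
eef_pos: [479.3, -47.4, 105.6]
ee_rot: [-0.002, 0.106, 0.994, 0.001]
force: [0.3, -0.2, 0.1]
grip_width: 0.596
```

Run:
```python
from h import *
from rig import eyes
import cv2
p=eyes.capture('scene')
cv2.imwrite('pics/s4.png',cv2.resize(p['frame'][90:270,180:380,::-1],None,fx=3,fy=3,interpolation=2))
g=np.load("g.npy");w=g2w(g,[0,-81,0]);rel([w[0],w[1],49])
```

```text
t 9.05 pos [480.6 -47.8 108.1] F [ 0.9 -0.5  0.5] w 0.601 rel [-0.005 -0.024  0.492] toolY ang 1.3595
```

View pics/s4.png

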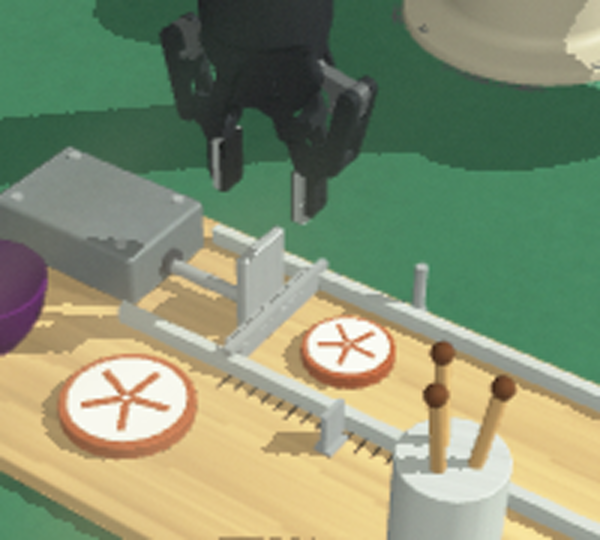

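The fingers straddle the tab ((225,165) and (305,200) against tab top (263,245)). I descend and grip.

Call:
drive_tool(series="0 -0.02 0.2 0 0 0 0.6; 0 -0.02 0.4 0 0 0 0.6; 0 -0.02 0.49 0 0 0 0.6; 0 -0.02 0.49 0 0 0 0.6; 0 -0.02 0.49 0 0 0 0.4; 0 -0.02 0.49 0 0 0 0.3; 0 -0.02 0.49 0 0 0 0.2; 0 -0.02 0.49 0 0 0 0.1; 0 -0.02 0.49 0 0 0 0; 0 -0.02 0.49 0 0 0 0; 0 -0.02 0.49 0 0 0 0; 0 -0.02 0.49 0 0 0 0", newtons=30)

```text
time_s: 10.25
eef_pos: [480.3, -50.3, 49.8]
ee_rot: [0.0, 0.105, 0.994, 0.0]
force: [-1.7, -1.0, 6.1]
grip_width: 0.083
```

Run:
```python
from h import *
from rig import telemetry
rel([0,0,0]); print(telemetry.sense()["wrist_torque"], w2g(np.load("g.npy"),telemetry.sense()["eef_pos"]))
```

```text
t 10.25 pos [480.3 -50.3  49.8] F [-1.7 -1.   6.1] w 0.083 rel [ 4.002 -0.429  0.412] toolY ang 1.3597
[-0.16553268  0.31150853  0.12223189] [ -0.3477395  -80.59714543  49.83183274]
```

Call:
drive_tool(series="0 0.01 0 0 0 0 0; 0 0.03 0 0 0 0 0; 0 0.055 0 0 0 0 0; 0 0.08 0 0 0 0 0; 0 0.105 0 0 0 0 0; 0 0.13 0 0 0 0 0; 0 0.155 0 0 0 0 0; 0 0.18 0 0 0 0 0; 0 0.205 0 0 0 0 0; 0 0.23 0 0 0 0 0; 0 0.255 0 0 0 0 0; 0 0.28 0 0 0 0 0; 0 0.305 0 0 0 0 0; 0 0.33 0 0 0 0 0; 0 0.355 0 0 0 0 0; 0 0.38 0 0 0 0 0; 0 0.4 0 0 0 0 0; 0 0.42 0 0 0 0 0; 0 0.43 0 0 0 0 0; 0 0.43 0 0 0 0 0")

```text
time_s: 12.25
eef_pos: [491.1, 0.3, 49.9]
ee_rot: [0.0, 0.105, 0.994, 0.0]
force: [-2.5, -5.0, 2.3]
grip_width: 0.084
```

Run:
```python
from h import *
from rig import eyes,telemetry
import cv2
p=eyes.capture('scene');t=eyes.capture('top')
pickle.dump(p,open("scene2.pkl","wb"));pickle.dump(t,open("top2.pkl","wb"))
im=np.hstack([cv2.resize(p['frame'][150:250,260:350,::-1],None,fx=4.4,fy=4.4,interpolation=2),cv2.resize(t['frame'][200:300,250:330,::-1],None,fx=4.4,fy=4.4,interpolation=2)])
cv2.imwrite('pics/s5.png',im)
rel([0,0,0]); print(w2g(np.load("g.npy"),telemetry.sense()["eef_pos"]))
```

```text
t 12.35 pos [4.911e+02 2.000e-01 4.990e+01] F [-2.9 -3.7  2.3] w 0.09 rel [ 4.001 -0.859  0.414] toolY ang 1.3598
[ -0.29155947 -28.95808788  49.86506691]
```

View pics/s5.png

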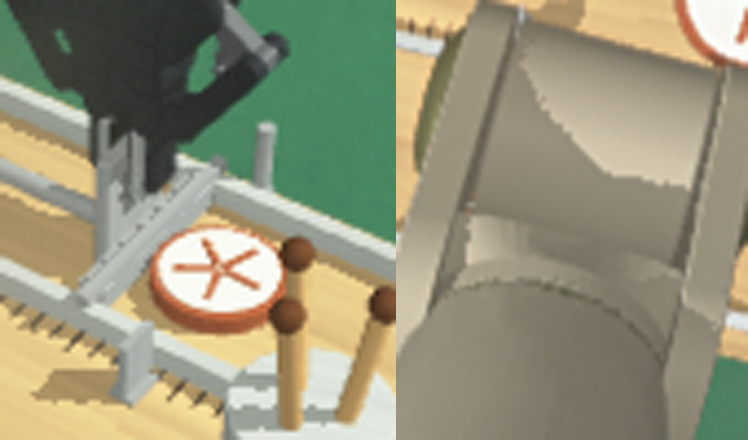

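Run:
```python
from h import *
import cv2
g=np.load("g.npy");k=10
def crop(p,x0,y0,w,h):
    return cv2.resize(p["frame"][y0:y0+h,x0:x0+w,::-1],None,fx=k,fy=k,interpolation=cv2.INTER_CUBIC)
def ln(im,p,A,B,x0,y0,col):
    a,b=((proj(p,g2w(g,[A,B]))-[x0,y0]+.5)*k).round().astype(int); cv2.line(im,tuple(map(int,a)),tuple(map(int,b)),col,1)
s=pickle.load(open("scene2.pkl","rb"))
x0,y0=284,170;a=crop(s,x0,y0,42,56)
for y,c in ((-18,(255,0,0)),(-13.4,(0,255,0)),(-9,(0,0,255))): ln(a,s,(-57,y,35),(57,y,35),x0,y0,c)
for y,c in ((-1,(255,0,0)),(2,(0,255,0)),(5,(0,0,255))): ln(a,s,(-63,y,15),(-63,y,55),x0,y0,c)
t=pickle.load(open("top1.pkl","rb"));x0,y0=268,218;b=crop(t,x0,y0,50,56)[:,130:]
b=crop(t,x0,y0,38,56)
for y,c in ((-70,(255,0,0)),(-65,(0,255,0))): ln(b,t,(-57,y,35),(57,y,35),x0,y0,c)
for y,c in ((-3,(255,0,0)),(2,(0,255,0))): ln(b,t,(-63,y,15),(-63,y,55),x0,y0,c)
cv2.imwrite("pics/o6.png",np.hstack([a,b]))
```

```text
(no output)
```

View pics/o6.png

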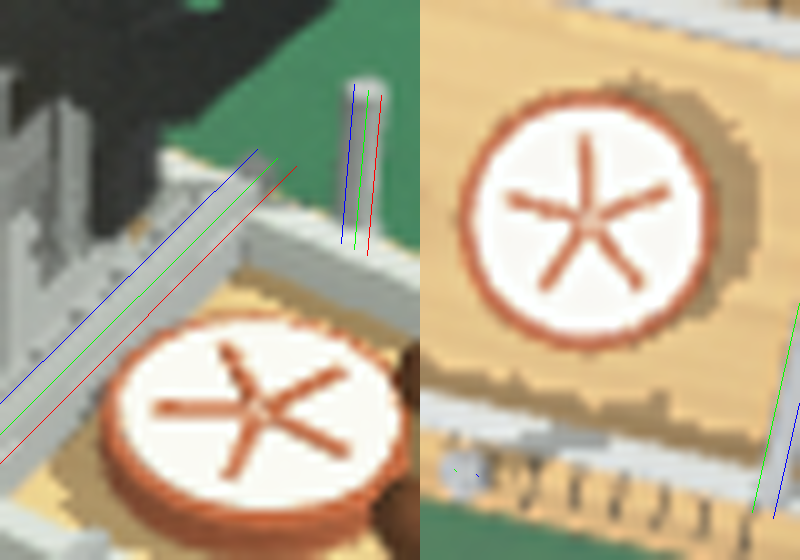

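Run:
```python
from h import *
from scipy.ndimage import map_coordinates
g=np.load("g.npy")
def prof(p,xs,ys,zs):
    im=p["frame"].astype(float).mean(2)
    X,Y,Z=np.meshgrid(xs,ys,zs,indexing="ij");uv=proj(p,g2w(g,np.stack([X,Y,Z],-1)))
    v=map_coordinates(im,[uv[...,1]-0,uv[...,0]-0],order=1)
    return v.mean((0,2))
for n in ("scene1","top1","scene2"):
    p=pickle.load(open(n+".pkl","rb"))
    off=51.6 if n=="scene2" else 0
    ys=np.arange(-85,-52,1.5)+off
    xs=np.r_[-36:-27:4j, 27:36:4j] if off==0 else np.arange(5,36,4)
    print(n,"ptr",[(round(float(a),1),int(b)) for a,b in zip(ys,prof(p,xs,ys,[35]))])
    ys=np.arange(-12,14,1.)
    print(n,"post",[(int(a),int(b)) for a,b in zip(ys,prof(p,[-63],ys,np.arange(30,50,3) if n!="top1" else [55]))])
```

```text
scene1 ptr [(-85.0, 156), (-83.5, 153), (-82.0, 151), (-80.5, 148), (-79.0, 146), (-77.5, 145), (-76.0, 146), (-74.5, 155), (-73.0, 169), (-71.5, 173), (-70.0, 175), (-68.5, 186), (-67.0, 190), (-65.5, 189), (-64.0, 184), (-62.5, 179), (-61.0, 177), (-59.5, 176), (-58.0, 175), (-56.5, 171), (-55.0, 167), (-53.5, 164)]
scene1 post [(-12, 104), (-11, 104), (-10, 104), (-9, 104), (-8, 104), (-7, 104), (-6, 104), (-5, 104), (-4, 106), (-3, 111), (-2, 118), (-1, 127), (0, 133), (1, 139), (2, 146), (3, 153), (4, 160), (5, 159), (6, 140), (7, 117), (8, 105), (9, 103), (10, 103), (11, 103), (12, 103), (13, 103)]
top1 ptr [(-85.0, 138), (-83.5, 139), (-82.0, 139), (-80.5, 139), (-79.0, 145), (-77.5, 164), (-76.0, 172), (-74.5, 158), (-73.0, 154), (-71.5, 171), (-70.0, 189), (-68.5, 194), (-67.0, 190), (-65.5, 180), (-64.0, 180), (-62.5, 186), (-61.0, 188), (-59.5, 188), (-58.0, 188), (-56.5, 188), (-55.0, 188), (-53.5, 188)]
top1 post [(-12, 170), (-11, 170), (-10, 172), (-9, 163), (-8, 146), (-7, 135), (-6, 136), (-5, 136), (-4, 159), (-3, 184), (-2, 190), (-1, 192), (0, 193), (1, 194), (2, 194), (3, 194), (4, 194), (5, 189), (6, 183), (7, 180), (8, 179), (9, 178), (10, 178), (11, 174), (12, 153), (13, 130)]
scene2 ptr [(-33.4, 141), (-31.9, 143), (-30.4, 146), (-28.9, 149), (-27.4, 152), (-25.9, 155), (-24.4, 158), (-22.9, 167), (-21.4, 173), (-19.9, 169), (-18.4, 171), (-16.9, 185), (-15.4, 188), (-13.9, 186), (-12.4, 180), (-10.9, 176), (-9.4, 178), (-7.9, 173), (-6.4, 163), (-4.9, 149), (-3.4, 149), (-1.9, 173)]
scene2 post [(-12, 101), (-11, 101), (-10, 102), (-9, 102), (-8, 101), (-7, 101), (-6, 101), (-5, 101), (-4, 102), (-3, 108), (-2, 116), (-1, 124), (0, 130), (1, 136), (2, 143), (3, 151), (4, 156), (5, 156), (6, 137), (7, 114), (8, 103), (9, 101), (10, 101), (11, 101), (12, 101), (13, 101)]
```

Call:
drive_tool(series="0 0.02 0 0 0 0 0; 0 0.04 0 0 0 0 0; 0 0.06 0 0 0 0 0; 0 0.08 0 0 0 0 0; 0 0.09 0 0 0 0 0; 0 0.09 0 0 0 0 0")

```text
time_s: 12.95
eef_pos: [493.3, 10.9, 49.9]
ee_rot: [0.0, 0.105, 0.994, 0.0]
force: [-2.1, -5.0, 2.4]
grip_width: 0.088
```

```bash
cat > m.py <<'E'
from h import *
from rig import eyes,telemetry
from scipy.ndimage import map_coordinates
g=np.load("g.npy");p=eyes.capture("scene");pickle.dump(p,open("scene3.pkl","wb"))
y0=w2g(g,telemetry.sense()["eef_pos"]);rel([0,0,0]);print(y0)
def prof(xs,ys,zs):
    X,Y,Z=np.meshgrid(xs,ys,zs,indexing="ij");uv=proj(p,g2w(g,np.stack([X,Y,Z],-1)))
    return map_coordinates(p["frame"].astype(float).mean(2),[uv[...,1],uv[...,0]],order=1).mean((0,2))
ys=np.arange(-5,9,1.)+y0[1]+15.6
print([(round(float(a),1),int(b)) for a,b in zip(ys,prof(np.arange(5,36,4),ys,[35]))])
E
python3 m.py
```

```text
t 13.0 pos [493.3  10.8  49.9] F [-1.7 -5.5  3. ] w 0.091 rel [ 4.001 -0.949  0.414] toolY ang 1.3599
[ -0.31310951 -18.14960981  49.86649764]
[(-7.5, 170), (-6.5, 183), (-5.5, 188), (-4.5, 188), (-3.5, 187), (-2.5, 185), (-1.5, 181), (-0.5, 178), (0.5, 177), (1.5, 177), (2.5, 175), (3.5, 170), (4.5, 161), (5.5, 148)]
```

Call:
drive_tool(series="0 0.01 0 0 0 0 0; 0 0.02 0 0 0 0 0; 0 0.03 0 0 0 0 0; 0 0.03 0 0 0 0 0; 0 0.03 0 0 0 0 0")

```text
time_s: 13.5
eef_pos: [494.0, 14.3, 49.9]
ee_rot: [0.0, 0.105, 0.994, 0.0]
force: [-2.2, -5.2, 3.1]
grip_width: 0.089
```

```bash
python3 m.py
python3 - <<'E'
from h import *
import cv2
s=pickle.load(open("scene3.pkl","rb"))
cv2.imwrite("pics/o7.png",cv2.resize(s["frame"][160:240,275:355,::-1],None,fx=7,fy=7,interpolation=2))
E
```

```text
t 13.55 pos [494.   14.3  49.8] F [-2.3 -5.7  2.9] w 0.086 rel [ 4.001 -0.978  0.415] toolY ang 1.36
[ -0.31190072 -14.59403388  49.84500725]
[(-4.0, 167), (-3.0, 179), (-2.0, 187), (-1.0, 189), (0.0, 188), (1.0, 186), (2.0, 183), (3.0, 181), (4.0, 181), (5.0, 181), (6.0, 178), (7.0, 171), (8.0, 160), (9.0, 146)]
```

View pics/o7.png

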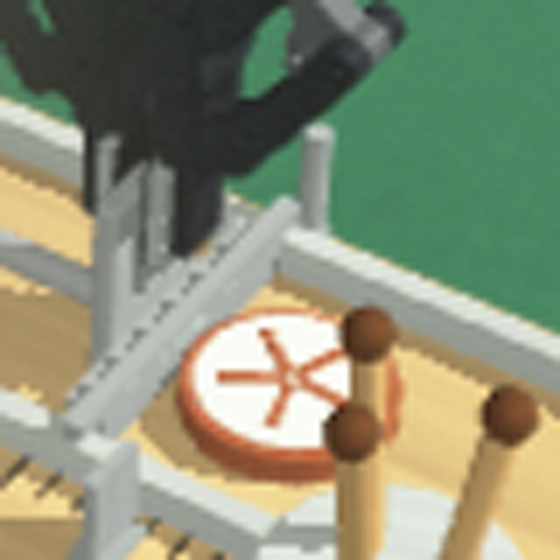

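The pointer arm tip sits at the post ((295,205) vs post (317,190)) and the medallion rests against the bar. I pause, then ease back.

Call:
drive_tool(series="0 0 0 0 0 0 0; 0 0 0 0 0 0 0; 0 0 0 0 0 0 0; 0 0 0 0 0 0 0; 0 0 0 0 0 0 0; 0 0 0 0 0 0 0; 0 0 0 0 0 0 0; 0 0 0 0 0 0 0; 0 0 0 0 0 0 0; 0 0 0 0 0 0 0")

```text
time_s: 14.55
eef_pos: [494.0, 14.2, 49.8]
ee_rot: [0.0, 0.105, 0.994, -0.0]
force: [-3.1, -5.0, 2.2]
grip_width: 0.086
```

Call:
drive_tool(series="0 -0.01 0 0 0 0 0; 0 -0.03 0 0 0 0 0; 0 -0.05 0 0 0 0 0; 0 -0.075 0 0 0 0 0; 0 -0.1 0 0 0 0 0; 0 -0.125 0 0 0 0 0; 0 -0.15 0 0 0 0 0; 0 -0.175 0 0 0 0 0; 0 -0.2 0 0 0 0 0; 0 -0.225 0 0 0 0 0; 0 -0.25 0 0 0 0 0; 0 -0.275 0 0 0 0 0; 0 -0.3 0 0 0 0 0; 0 -0.325 0 0 0 0 0; 0 -0.35 0 0 0 0 0; 0 -0.375 0 0 0 0 0; 0 -0.4 0 0 0 0 0; 0 -0.42 0 0 0 0 0; 0 -0.44 0 0 0 0 0; 0 -0.45 0 0 0 0 0")

```text
time_s: 16.55
eef_pos: [482.7, -38.8, 49.9]
ee_rot: [0.0, 0.105, 0.994, -0.0]
force: [-0.1, -3.4, 0.0]
grip_width: 0.086
```

```bash
python3 -c "
from h import *
g=np.load('g.npy');w=g2w(g,[-.3,-80.6,49.8]);rel(w)"
```

```text
t 16.55 pos [482.7 -38.8  49.9] F [-0.1 -3.4  0. ] w 0.086 rel [-0.001 -0.098  0.001] toolY ang 1.3598
```

Call:
drive_tool(series="0 -0.02 0 0 0 0 0; 0 -0.04 0 0 0 0 0; 0 -0.06 0 0 0 0 0; 0 -0.075 0 0 0 0 0; 0 -0.085 0 0 0 0 0; 0 -0.095 0 0 0 0 0; 0 -0.1 0 0 0 0 0; 0 -0.1 0 0 0 0 0")

```text
time_s: 17.35
eef_pos: [480.3, -50.3, 49.9]
ee_rot: [0.0, 0.105, 0.994, 0.0]
force: [1.8, 0.2, -0.3]
grip_width: 0.082
```

Call:
drive_tool(series="0 -0.005 0 0 0 0 0; 0 -0.01 0 0 0 0 0; 0 -0.01 0 0 0 0 0")

```text
time_s: 17.65
eef_pos: [480.3, -50.4, 49.9]
ee_rot: [0.0, 0.105, 0.994, 0.001]
force: [4.3, 7.2, -0.4]
grip_width: 0.085
```

The home stop is reached: force rises to +7 N with no further travel. I relax, open and lift.

Call:
drive_tool(series="0 0.005 0 0 0 0 0; 0 0.005 0 0 0 0 0.15; 0 0.005 0 0 0 0 0.3; 0 0.005 0 0 0 0 0.5; 0 0.005 0 0 0 0 0.55; 0 0.005 0 0 0 0 0.55; 0 0.005 0 0 0 0 0.55; 0 0.005 -0.2 0 0 0 0.55; 0 0.005 -0.5 0 0 0 0.55; 0 0.005 -0.8 0 0 0 0.55; 0 0.005 -1 0 0 0 0.55; 0 0.005 -1 0 0 0 0.55")

```text
time_s: 18.85
eef_pos: [481.6, -50.5, 172.9]
ee_rot: [0.003, 0.105, 0.994, 0.0]
force: [0.1, 0.2, -1.5]
grip_width: 0.553
```

Call:
drive_tool(series="1 -0.3 -0.3 0 0 0 0.55; 1 -0.3 -0.3 0 0 0 0.55; 1 -0.3 -0.3 0 0 0 0.55; 1 -0.3 -0.3 0 0 0 0.55; 1 -0.3 -0.3 0 0 0 0.55")

```text
time_s: 19.35
eef_pos: [356.6, -60.7, 207.9]
ee_rot: [0.004, 0.106, 0.994, 0.0]
force: [1.0, -0.3, 0.6]
grip_width: 0.556
```

Run:
```python
from h import *
from rig import eyes
import cv2
p=eyes.capture('scene');t=eyes.capture('top')
pickle.dump(p,open("scene4.pkl","wb"));pickle.dump(t,open("top4.pkl","wb"))
g=np.load("g.npy")
im=p['frame'][130:340,120:490,::-1]
cv2.imwrite('pics/s8.png',cv2.resize(im,None,fx=2.1,fy=2.1,interpolation=2))
m=(p["frame"][...,1].astype(int)>0)
rel([0,0,0])
```

```text
t 19.45 pos [357.  -60.5 207.5] F [0.3 0.1 0.4] w 0.545 rel [ 3.025 -0.133  1.711] toolY ang 1.3598
```

View pics/s8.png

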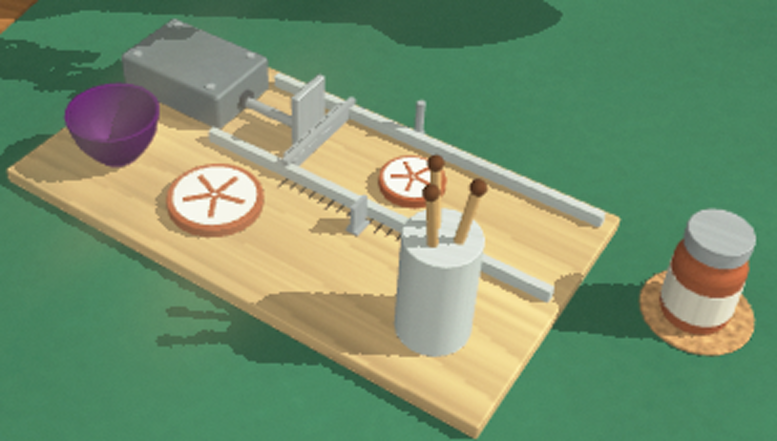

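The slide is home, the small medallion has stayed near the post, the jar is on the mat, and the spare, tin and bowl look unmoved. I run a quick numeric check and hand in.

Run:
```python
from h import *
from rig import ctrl
a,b=[pickle.load(open(n,"rb"))["frame"].astype(int) for n in ("scene1.pkl","scene4.pkl")]
d=abs(a-b).max(2)
for n,(l,t,r,bt) in dict(tab=(255,166,290,209),tin=(309,235,350,300),bowl=(150,170,199,209),spare=(201,207,247,239),jar=(435,225,480,300)).items(): print(n,(d[t:bt,l:r]>40).mean().round(3))
g=np.load("g.npy");p=pickle.load(open("scene4.pkl","rb"))
print("medallion", w2g(g,ray(p,(411/2.1+120,178/2.1+130),25)))
print(ctrl.finish_job())
```

```text
tab 0.084
tin 0.036
bowl 0.139
spare 0.568
jar 0.0
medallion [ 1.26523044 32.52432086 25.        ]
the job is handed in; nothing more can be done
None
```

The job is handed in at about 19.5 s of the 59 s allowed; it reported no verdict.

**What I did**
- I gripped the glaze jar from above, lifted it out of the lane and stood it on the cork mat.
- The small medallion was in the lane, so the slim post was the mark.
- I gripped the slide's tab and drew it out 66 mm in slow steps. I paused about 1 s there and eased it back at about 25–30 mm/s.
- I let go only once the tab was against its home stop: the force rose to about 7 N with no more travel.

**Last checks**
- **Pointer at the mark:** the last measurement from the scene image put the pointer within about 0.5 mm of the post's axis, just short of it. Separate estimates of the pull ranged from 65 to 67 mm, so it is good to about 1 mm.
- **Medallion:** its centre is at gauge y of about 32.5 mm. One 30 mm radius back is 2.5 mm, against about 2.1 mm for the post in the same camera. It stayed at the mark when the slide went home.
- **Jar:** it stands upright inside the mat and did not move afterwards.
- **Spare medallion:** the before/after picture comparison disagreed here, with 57% of pixels changed. I put this down to the arm's shadow but did not confirm it. Positions I read from the images before and after agree to about 1 pixel.
- **Bowl, tab and tin:** the same comparison changed 14%, 8% and 4% of pixels. They look unmoved in the final picture, but I did not measure them separately.
- **Camera disagreement:** the two cameras differed by about 5 mm in absolute position, so I set the mark from measurements within a single image.

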